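Index the sample carousel to its next station

TASK

The sample carousel on the bench is pinned at its first station. Pull up its spring index pin by the red knob, turn the carousel anticlockwise (seen from above) and let the pin spring fully home in the next hole, so that the carousel is locked there. Feel for the hole and turn gently, never forcing the pin against the ring; keep the three sample tins standing in their pockets and leave everything else on the bench alone.

Things in the scene. Friction and masses are not known exactly. Their poses are not given: they have to be found in the camera images.
- carousel_base: Fixed base of the sample carousel: blue disc 350 mm across, 18 mm high. On it a partial index ring, its track 132 to 168 mm from the axis, its top 30 mm above the bench: grey steel at the first hole, an aluminium shoe onwards. Origin on the carousel's vertical axis at bench level; z up.
- first_hole (a point): Mouth of the first hole (brass block), 150 mm from the axis, 30 mm up. The next hole (brass block on the aluminium shoe) lies 40 to 56 degrees anticlockwise along the same circle: the shoe is set by hand and not reported, so see or feel for it. Holes are round, 13 mm across. The track is smooth (0.5 mm step at most) and runs 35 degrees beyond the next hole.
- turntable (a joint): Angle of the turntable about its vertical axis, rad: 0 with the pin at the first hole, growing anticlockwise from above; stops at -0.25 and 1.3. White disc 244 mm across, top 44 mm above the bench, with a 34 mm wide arm out over the ring; carries pin and tins. Turns with about 1 N at the knob plus the pin's light rubbing, and stays where left.
- index_pin (a joint): Lift of the spring index pin, m: 0 fully home in a hole, 0.010 when its tip rests on the ring's top, 0.024 fully drawn. A spring pushes it down, 5 N at 0 rising to 11 N at 0.024. The steel pin is 9 mm thick with a round tip and has 2 mm play each way in a hole; it cannot be parked in the drawn position.
- knob (a point): Centre of the red knob on the index pin: upright cylinder 28 mm across, 26 mm high, its centre 77 mm above the bench when home, 150 mm from the carousel's axis; rises with the pin. Below it a steel barrel 22 mm across (44 to 62 mm up), part of the turntable. Pushing the knob sideways turns the carousel.
- tin_green: Closed aluminium sample tin with green lid, 62 mm across, 60 mm high, loose in a pocket of the turntable (a rim 8 mm high, 68 mm inside; pocket centre 78 mm from the axis). Origin at the centre of its underside, 44 mm above the bench; z up.
- tin_yellow: The same with a yellow lid.
- tin_blue: The same with a blue lid.
- bowl: Green plastic bowl, 160 mm across, 60 mm high, on a white bench balance; leave alone. Origin at the centre of its underside.
- sample_tray: Open wooden sample tray 200 x 260 x 70 mm; leave alone. Origin at the centre of its underside.
- steel_box: Open steel box 120 x 180 x 60 mm; leave alone. Origin at the centre of its underside.
- brush: Hand brush lying on the bench; leave alone. Origin near its middle, underneath.
- sieve: Brass sieve ring 150 mm across, 45 mm high; leave alone. Origin at the centre of its underside.
Things that resemble listed ones, but are neither listed nor needed, are in the scene too. What is shaped like the tin_blue but white is not meant. Leave any black look-alike of the tin_yellow alone.

How it is judged:
By the outcome, as a careful person would: the job done as asked, in the order asked, and still so for the second after the job is handed in, with the robot touching nothing.
It also fails if it takes over 48 s, if anything falls off the work surface, if the arm or the gripper's body presses on something with over 40 N, if the wrist force passes 120 N, or if a joint passes its speed limit or range.

ROBOT

A 6-joint arm with a two-finger parallel gripper is mounted at the origin on the work surface. World frame = base frame: x ahead of the robot, y to its left, z up, the work surface at z = 0. Lengths are in mm, angles in rad, forces in N, time in s.
With the tool pointing down it reaches from about 275 to 750 mm from the base axis. Payload 10.2 kg.
Tool frame: the origin (TCP) lies between the finger pads; the fingertips stand 11 mm ahead of it and the grasp point (between the pads) lies 8 mm behind it; z points along the fingers, y is the line along which they close (so a half turn about z gives the same grasp; the last joint's range is limited). The gripper opens to 85 mm and grips with 20 to 120 N. Pads are 22 mm wide; open, the fingers measure 114 mm over their backs; the gripper's body (76 mm by 85 mm) begins 54 mm behind the grasp point. The pads swing forward as they close: fully open they stand 13 mm farther back than shut.
Start: joints at [-1.48, 0.313, 1.498, -0, 1.331, -0.223], TCP at [162.042, -499.373, 242.294] pointing down, gripper open.
Joint ranges: [-2.94, 2.94], [-0.97, 2.17], [0.19, 2.56], [-1.23, 4.37], [0.02, 3.11], [-2.88, 2.88]. Speed limits (rad/s): [2.39, 2.39, 3.01, 3.14, 3.14, 3.14].

INTERFACE

Orientations are given as a unit quaternion [w, x, y, z].
In Python, from rig import sense, eyes, finish_job gives the robot as it stands.
- The arm moves only by the shell command python3 -m jog 'ROWS' [FORCE]. ROWS is JSON, a list of rows, each a list of 7 numbers: the shift along the tool's x, y, z in m, then the turn, a rotation vector about the tool's x, y, z in rad, then the finger opening in m, from 0 to 0.0854. In form: [[dx, dy, dz, rx, ry, rz, gripper], ...]. A call has 1 to 5 rows; each row shifts and turns the commanded pose from where the row before left it, along the tool's axes as they then stand; what a row does not reach is not made up. A row lasts 1/10 s, in which the tool goes at most 50 mm and 8.59 degrees, less where a joint would pass 70% of its speed; a pose out of reach is approached as far as the arm can. A call is refused whole if a number of a shift passes 0.05 or a number of a turn 0.15, either way. A call with a gripper value outside its range is refused whole. The fingers move at their own pace and stop on an object; FORCE is the grip in N (left out, the last holds). Time passes only in rows, so rows that do not move let the fingers close. It gives the time, the measured TCP pose, the force, the opening and the grip force at its end, in the units of the state.
- sense(): the state, without advancing time (a new reading comes with each control period).
- eyes.capture(name): name is "side" or "top" or "wrist"; returns the picture (420x560x3 uint8, red, green, blue); there is no depth.
- eyes.calibration(name): a dict with "fx", "fy", "cx", "cy" (pixels), "cam_to_world" (4x4, takes a point from camera to world coordinates); the wrist camera has in their place "mount" (4x4, takes a point from camera to tool coordinates, whose origin is the TCP and whose axes are the flange's). Camera axes: x right, y down, z forward; pixel columns grow to the right and rows downward; lengths in mm; the calibration is good to about 2 mm. The wrist camera is an equidistant fisheye: a pixel r from the principal point sees the ray r / f radians off the axis. A picture is of the moment at which its call begins: read the wrist's pose just before it. calibration takes no time and is no camera call.
- finish_job(): hands the job in; it is judged then, once.
The state is a dict: "time_s": time; "joints": joint angles; "dq": joint speeds; "tau": joint torques, N m; "eef_pos": TCP position; "ee_rot": TCP orientation; "force": force on the tool from outside, world axes, zero at the start; "wrist_torque": the same for the moment, N m; "grip_width": opening from 0.0 (shut) to 1.0 (fully open); "grip_force": force on a finger pad.
Only numpy, scipy, OpenCV 4.12 (cv2) and the standard library are available. Lean on these libraries where they do the work, as an engineer would, in place of code of your own. Each camera call takes 0.05 s, during which the arm holds its last target. There are 200 camera calls.

## Working session

There is one attempt and no reset: what is moved stays moved. The work goes in short steps, Python scripts to look and compute and a shell command to move; the robot and the scene stay as the last step left them, time stands still between calls to the robot, and variables do not carry over. Pictures are saved under pics/ and viewed, at most 10 in all, crops included, and the job is handed in when it is done.

```bash
mkdir -p pics
python3 - <<'E'
from rig import sense,eyes
import cv2,json
for n in("top","side"):
    cv2.imwrite(f"pics/{n}0.png",eyes.capture(n)[:,:,::-1])
    c=eyes.calibration(n);print(n,{k:(v.tolist() if hasattr(v,'tolist') else v) for k,v in c.items()})
print(eyes.calibration("wrist"));print(sense())
E
```

```text
top {'fx': 513.7810156716516, 'fy': 513.7810156716516, 'cx': 273.57544514684383, 'cy': 215.80028911484004, 'cam_to_world': [[-0.006105179151471107, -0.9911730582206837, 0.13243373982858475, 303.73177965747897], [-0.9998449772390224, 0.0038633395501455137, -0.017178361313549644, 13.890120337425763], [0.016515092413517424, -0.1325180865579379, -0.9910429902166685, 1623.180206789613], [0.0, 0.0, 0.0, 1.0]]}
side {'fx': 519.6827692076005, 'fy': 519.6827692076005, 'cx': 274.6048347497175, 'cy': 206.4162954120218, 'cam_to_world': [[-0.9917535089124758, -0.08812870197573326, 0.09305003733402936, 342.07043593255185], [-0.12791055014117042, 0.7259229326421831, -0.675777172614432, 1136.332071421576], [-0.00799179093664228, -0.682106463649367, -0.7312092064008633, 1321.2398067072716], [0.0, 0.0, 0.0, 1.0]]}
{'fx': 325.19226210127806, 'fy': 325.19226210127806, 'cx': 275.96245862385854, 'cy': 212.91200088562937, 'mount': array([[-3.42773845e-04, -9.53877229e-01, -3.00196792e-01,
         7.46293207e+01],
       [ 9.99999932e-01, -2.85271215e-04, -2.35379282e-04,
         3.40078219e-02],
       [
[... 158 characters left out ...]
0]])}
{'time_s': 0.1, 'joints': array([-1.48038241e+00,  3.13362570e-01,  1.49836844e+00,  1.69878562e-05,
        1.33098701e+00, -2.23400965e-01]), 'dq': array([-0.00153443, -0.00048365, -0.00318796, -0.0003683 , -0.00076073,
        0.00110004]), 'tau': array([ 3.77115444e-03, -4.12899792e+01, -2.60144198e+01, -1.27586591e-04,
        2.93749428e-03,  6.83689649e-06]), 'eef_pos': array([ 162.03371974, -499.14120556,  241.80564212]), 'ee_rot': array([-5.60892679e-04,  9.87715422e-01,  1.56262371e-01,  4.56187878e-05]), 'force': array([-1.10982311, -0.14658202, -0.32747003]), 'wrist_torque': array([-0.0195699 ,  0.02614608,  0.02610578]), 'grip_force': 0.0, 'grip_width': 1.0058269383186185}
```

View pics/top0.png

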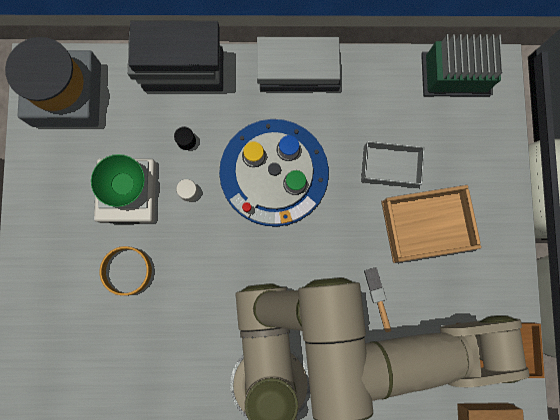

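View pics/side0.png

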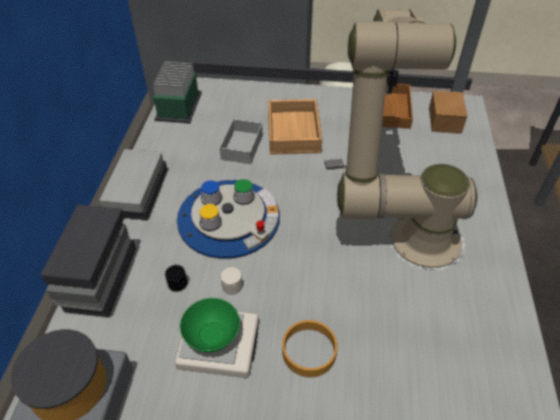

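The top picture shows the carousel around (274,173), the red knob at (247,208) and the next hole's brass block at (285,216). In the side picture the red knob is at (261,226) and the brass block at (272,209).

```bash
cat > h.py <<'E'
import numpy as np,cv2
from rig import sense,eyes
from scipy.spatial.transform import Rotation as R
def hit(n,u,v,z):
    c=eyes.calibration(n);M=np.array(c["cam_to_world"])
    d=M[:3,:3]@[(u-c["cx"])/c["fx"],(v-c["cy"])/c["fy"],1];o=M[:3,3]
    return o+d*(z-o[2])/d[2]
def wpose():
    s=sense();q=s["ee_rot"];return R.from_quat([q[1],q[2],q[3],q[0]]).as_matrix(),s["eef_pos"]
def whit(u,v,z,Rm,p):
    c=eyes.calibration("wrist");M=c["mount"];x,y=u-c["cx"],v-c["cy"];r=np.hypot(x,y);t=r/c["fx"]
    d=Rm@M[:3,:3]@[x/r*np.sin(t),y/r*np.sin(t),np.cos(t)];o=p+Rm@M[:3,3]
    return o+d*(z-o[2])/d[2]
def blob(m):
    n,l,st,ce=cv2.connectedComponentsWithStats(m.astype(np.uint8));return [(ce[i].round(1).tolist(),int(st[i,4])) for i in range(1,n) if st[i,4]>6]
E
python3 - <<'E'
from h import *
im=cv2.imread("pics/top0.png").astype(int)
b,g,r=im[...,0],im[...,1],im[...,2]
roi=np.zeros(b.shape,bool);roi[110:235,210:340]=1
blue=(b>r+50)&roi
ys,xs=np.nonzero(blue)
h=cv2.convexHull(np.c_[xs,ys].astype(np.int32));(cx,cy),ax,_=cv2.fitEllipse(h);print(cx,cy,ax)
C=hit("top",cx,cy,18);print("C",C)
red=blob((r>g+70)&(r>b+70)&roi);print(red)
gold=blob((r>b+70)&(g>b+40)&roi);print(gold)
for (u,v),a in red: 
    K=hit("top",u,v,84);print("K",K,np.hypot(*(K-C)[:2]),np.degrees(np.arctan2(*(K-C)[1::-1])))
for (u,v),a in gold:
    K=hit("top",u,v,30);print("H",K,np.hypot(*(K-C)[:2]),np.degrees(np.arctan2(*(K-C)[1::-1])))
im=cv2.imread("pics/top0.png")[110:240,205:345];cv2.imwrite("pics/c.png",cv2.resize(im,None,fx=5,fy=4.6,interpolation=2))
E
```

```text
273.58795166015625 172.1505126953125 (106.46820831298828, 108.60099029541016)
C [658.65570485 -14.83078533  18.        ]
[([246.2, 206.6], 63)]
[([252.9, 150.9], 315), ([284.9, 216.3], 108)]
K [537.83712407  69.92701388  84.        ] 147.58392185156043 144.94920715419667
H [725.13503207  50.76999227  30.        ] 93.39680385461853 44.61889458706592
H [514.91354157 -49.16250157  30.        ] 147.78523689202044 -166.56699912694646
```

View pics/c.png

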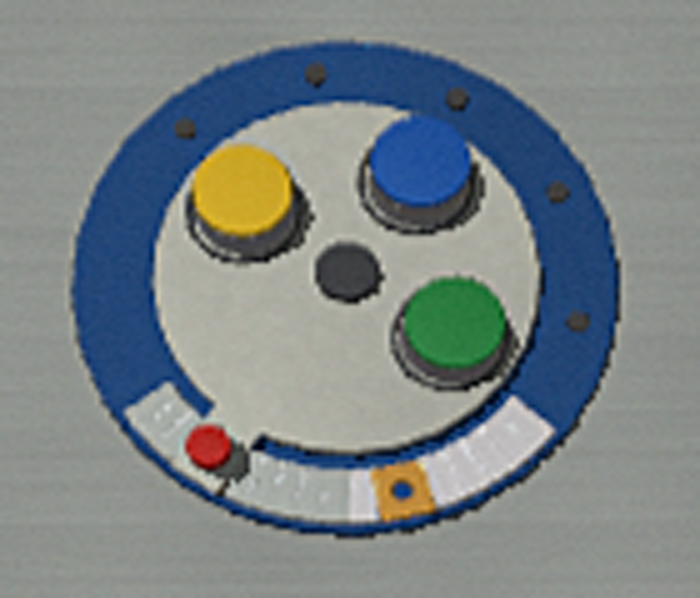

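The crop shows the knob at (247,207) in full-picture pixels and the next hole at (285,216.5), which puts it about 48.5° round. Next I turn the tool so the fingers close along the tangent, then move above the knob.

```bash
python3 -m jog '[[0,0,0,0,0,0.132,0.0854],[0,0,0,0,0,0.132,0.0854],[0,0,0,0,0,0.132,0.0854],[0,0,0,0,0,0.132,0.0854],[0,0,0,0,0,0.132,0.0854]]' >/dev/null
python3 -m jog '[[0,0,0,0,0,0.132,0.0854],[0,0,0,0,0,0.132,0.0854],[-0.0012,-0.02,0,0,0,0,0.0854],[-0.0012,-0.04,0,0,0,0,0.0854],[-0.0012,-0.045,0,0,0,0,0.0854]]' 
python3 -m jog '[[-0.0012,-0.045,0,0,0,0,0.0854],[-0.0012,-0.045,0,0,0,0,0.0854],[-0.0012,-0.045,0,0,0,0,0.0854],[-0.0012,-0.045,0,0,0,0,0.0854],[-0.0012,-0.045,0,0,0,0,0.0854]]' >/dev/null
python3 -m jog '[[-0.0012,-0.045,0,0,0,0,0.0854],[-0.0012,-0.045,0,0,0,0,0.0854],[-0.0012,-0.045,0,0,0,0,0.0854],[-0.0012,-0.045,0,0,0,0,0.0854],[-0.0012,-0.045,0,0,0,0,0.0854]]' 
python3 -m jog '[[-0.0012,-0.045,0,0,0,0,0.0854],[-0.0012,-0.045,0,0,0,0,0.0854],[-0.0012,-0.037,0,0,0,0,0.0854],[0,0,0,0,0,0,0.0854],[0,0,0,0,0,0,0.0854]]'
python3 - <<'E'
from h import *
Rm,p=wpose();im=eyes.capture("wrist");np.savez("w1",Rm=Rm,p=p,im=im)
print(p,Rm.round(4).tolist(),sense()["joints"].round(3))
cv2.imwrite("pics/w1.png",im[:,:,::-1])
E
```

```text
time_s: 1.1
eef_pos: [219.4, -410.4, 241.7]
ee_rot: [-0.0, 0.954, -0.301, -0.0]
force: [1.1, 0.2, -0.3]
grip_width: 1.002
grip_force: 0.0
time_s: 2.1
eef_pos: [467.9, -33.7, 242.2]
ee_rot: [0.0, 0.954, -0.3, -0.0]
force: [0.7, -0.2, -0.6]
grip_width: 0.997
grip_force: 0.0
time_s: 2.6
eef_pos: [536.9, 70.9, 241.7]
ee_rot: [0.0, 0.954, -0.3, -0.001]
force: [-0.7, -0.4, 0.5]
grip_width: 1.005
grip_force: 0.0
[536.90683337  70.88888882 241.67639062] [[0.8203, -0.5719, -0.0013], [-0.5719, -0.8203, -0.0002], [-0.001, 0.0009, -1.0]] [-0.086  0.35   1.448 -0.     1.345  2.095]
```

View pics/w1.png

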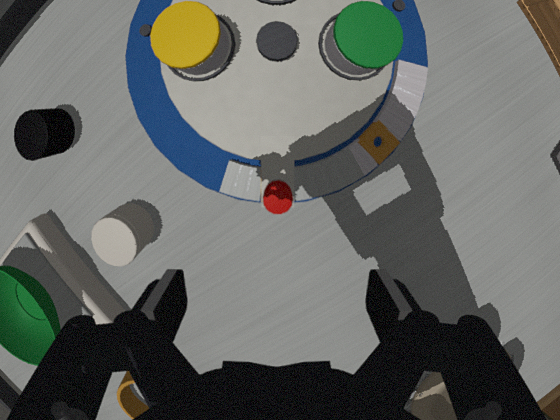

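The wrist view shows the knob at (277,197), the next hole at (378,142) in its brass block, and the hub at (278,40).

Run:
```python
from h import *
d=np.load("w1.npz");Rm,p,im=d["Rm"],d["p"],d["im"].astype(int)
r,g,b=im[...,0],im[...,1],im[...,2]
roi=np.zeros(b.shape,bool);roi[100:230,230:420]=1
red=blob((r>g+50)&(r>b+50)&(g<60)&roi);print(red)
gold=(r>b+60)&(g>b+30)&roi
cl=cv2.morphologyEx(gold.astype(np.uint8),cv2.MORPH_CLOSE,np.ones((9,9)))
print(blob(gold))
hole=blob((cl>0)&(im.sum(2)<180)&roi);print("hole",hole)
ys,xs=np.nonzero((b>r+35)&(np.indices(b.shape)[0]<215)&(np.indices(b.shape)[1]>120)&(np.indices(b.shape)[1]<430))
(u,v)=max(red,key=lambda t:t[1])[0];K=whit(u,v,84,Rm,p)
(u,v)=max(hole,key=lambda t:t[1])[0] if hole else (378,142);H=whit(u,v,30,Rm,p)
# outer rim of the base: edge pixels of blue hull at z=18, radius 175
h=cv2.convexHull(np.c_[xs,ys].astype(np.int32))[:,0]
P=np.array([whit(x,y,18,Rm,p)[:2] for x,y in h if y>5])
from scipy.optimize import least_squares
f=least_squares(lambda c:np.hypot(*(P-c).T)-175,[658,-15],loss="soft_l1");C=f.x
a=lambda X:np.degrees(np.arctan2(X[1]-C[1],X[0]-C[0]))%360
print("K",K,"H",H,"C",C,f.fun.round(1))
print("radii",np.hypot(*(K[:2]-C)),np.hypot(*(H[:2]-C)),"ang",a(K),a(H),a(H)-a(K))
ch=np.hypot(*(H-K)[:2]);print("chord",ch,2*np.degrees(np.arcsin(ch/300)))
print("shift tool",Rm.T@(K-p), "yaw err", a(K)-180-np.degrees(np.arctan2(Rm[1,0],Rm[0,0])))
```

```text
[([277.5, 197.3], 739)]
[([377.8, 123.1], 8), ([387.1, 135.0], 7), ([379.0, 152.4], 8)]
hole [([378.0, 141.4], 587)]
K [534.62176949  68.55411764  84.        ] H [512.43563262 -49.15322269  30.        ] C [658.50447064 -17.58684548] [ -2.7 -19.1  -1.5  -0.5  -0.2  -0.    0.1  -0.5   0.5  -0.1   0.5   0.5
   0.4   0.4  -0.5  -0.4  -0.9  -0.8  -1.   -1.   -2.5  -1.7  -2.   -2.9
  -4.2  -3.1  -3.1  -3. ]
radii 150.88800207771592 149.44076287371013 ang 145.18745187503075 192.19444503368862 47.00699315865788
chord 119.77997594264598 47.06467452376657
shift tool [ -0.38437509   3.08393826 157.67960684] yaw err 0.07369451132567661
```

```bash
python3 -m jog '[[0,0.003,0.03,0,0,0,0.0854],[0,0,0.045,0,0,0,0.0854],[0,0,0.045,0,0,0,0.07],[0,0,0.03,0,0,0,0.06],[0,0,0.021,0,0,0,0.05]]' 30
python3 -m jog '[[0,0,0,0,0,0,0.05],[0,0,0,0,0,0,0.044],[0,0,0,0,0,0,0.044]]'
python3 - <<'E'
from h import *
Rm,p=wpose();im=eyes.capture("wrist");np.savez("w2",Rm=Rm,p=p,im=im)
print(p)
cv2.imwrite("pics/w2.png",im[:,:,::-1])
E
```

```text
time_s: 3.15
eef_pos: [534.1, 66.9, 69.3]
ee_rot: [0.0, 0.954, -0.301, -0.001]
force: [0.7, 0.5, 0.3]
grip_width: 0.586
grip_force: 0.0
time_s: 3.45
eef_pos: [536.1, 67.6, 72.9]
ee_rot: [-0.0, 0.954, -0.301, 0.001]
force: [-0.1, -0.8, 0.7]
grip_width: 0.516
grip_force: 0.0
[536.09855528  67.61578232  72.91854538]
```

View pics/w2.png

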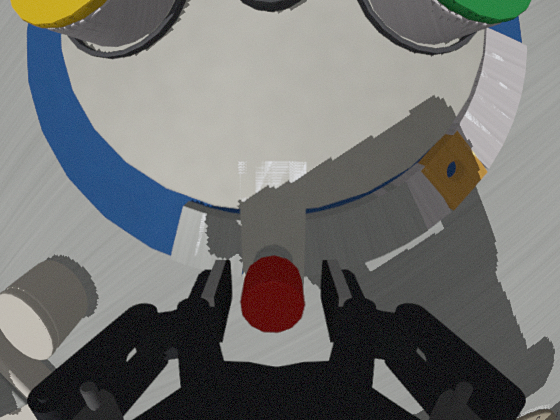

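The knob top is at (272,302), centred about 1.4 mm left of the middle of the fingers. The next hole is clear at (451,169). I'll recompute its angle and close gently.

```bash
python3 - <<'E'
from h import *
d=np.load("w2.npz");Rm,p=d["Rm"],d["p"]
H=whit(451,169,30,Rm,p);print(H)
for C,K in (((658.5,-17.6),(534.6,68.5)),((657.5,-15.5),(535.4,68.6))):
    a=lambda X:np.degrees(np.arctan2(X[1]-C[1],X[0]-C[0]))%360
    ch=np.hypot(H[0]-K[0],H[1]-K[1]);print(np.hypot(H[0]-C[0],H[1]-C[1]),a(H)-a(K),2*np.degrees(np.arcsin(ch/300)))
E
python3 -m jog '[[0,-0.0013,0,0,0,0,0.034],[0,0,0,0,0,0,0.02],[0,0,0,0,0,0,0.02],[0,0,0,0,0,0,0.02],[0,0,0,0,0,0,0.02]]' 40
```

```text
[514.69487724 -47.19815645  30.        ]
146.81949529501497 46.42630407687781 46.074124251027655
146.28081285750793 47.07320368873269 46.172399903009364
time_s: 4.0
eef_pos: [536.6, 69.2, 72.3]
ee_rot: [-0.0, 0.954, -0.3, 0.001]
force: [-0.9, 0.2, 6.0]
grip_width: 0.314
grip_force: 39.0
```

```bash
python3 -m jog '[[0,0,-0.003,0,0,0,0.02],[0,0,-0.004,0,0,0,0.02],[0,0,-0.004,0,0,0,0.02],[0,0,-0.004,0,0,0,0.02],[0,0,0,0,0,0,0.02]]' 60
python3 -m jog '[[0,0,0,0,0,0,0.02],[0,0,0,0,0,0,0.02]]'
python3 - <<'E'
from h import *
for i in range(3):
    eyes.capture("wrist");s=sense();print(s["eef_pos"],s["force"],s["grip_width"])
E
```

```text
time_s: 4.5
eef_pos: [536.3, 69.0, 86.5]
ee_rot: [0.0, 0.954, -0.3, 0.0]
force: [5.0, -2.2, -10.0]
grip_width: 0.308
grip_force: 59.6
time_s: 4.7
eef_pos: [536.3, 69.0, 86.1]
ee_rot: [0.0, 0.954, -0.3, 0.0]
force: [4.9, -1.7, -10.3]
grip_width: 0.306
grip_force: 59.6
[536.30224442  69.00696518  86.05796835] [ 6.47118138 -1.89089222 -9.04399014] 0.30424919941708856
[536.28902751  69.02299664  86.01694239] [ 5.51903661 -1.54912766 -9.15659072] 0.3086027991147065
[536.28289518  69.01361243  86.02063103] [ 5.47376906 -2.11777597 -9.18268861] 0.3070017539439506
```

```bash
python3 -m jog '[[0.0006,0.0033,0,0,0,-0.0218,0.02],[0.00014,0.00654,0,0,0,-0.0436,0.02],[0.00014,0.00654,0,0,0,-0.0436,0.02],[0.00014,0.00654,0,0,0,-0.0436,0.02],[0.00014,0.00654,0,0,0,-0.0436,0.02]]'
```

```text
time_s: 5.35
eef_pos: [522.1, 43.1, 86.1]
ee_rot: [-0.0, 0.979, -0.204, 0.0]
force: [6.7, 0.1, -8.8]
grip_width: 0.309
grip_force: 59.7
```

```bash
python3 -m jog '[[0.0007,0.00654,0,0,0,-0.0436,0.02],[0.0007,0.00654,0,0,0,-0.0436,0.02],[0.0007,0.00654,0,0,0,-0.0436,0.02],[0.00014,0.00654,0,0,0,-0.0436,0.02],[0.00014,0.00654,0,0,0,-0.0436,0.02]]'
```

```text
time_s: 5.85
eef_pos: [512.8, 11.8, 85.7]
ee_rot: [-0.001, 0.995, -0.097, -0.001]
force: [1.8, 2.9, -9.7]
grip_width: 0.312
grip_force: 59.7
```

```bash
python3 -m jog '[[0.00014,0.00654,0,0,0,-0.0436,0.02],[0.00014,0.00654,0,0,0,-0.0436,0.02],[0.00014,0.00654,0,0,0,-0.0436,0.02],[0.00014,0.00654,0,0,0,-0.0436,0.02],[0.00014,0.00654,0,0,0,-0.0436,0.02]]'
python3 -m jog '[[0.00014,0.00654,0,0,0,-0.0436,0.02],[0.00014,0.00654,0,0,0,-0.0436,0.02],[0.00004,0.0033,0,0,0,-0.0218,0.02],[0,0,0,0,0,0,0.02],[0,0,0,0,0,0,0.02]]'
python3 - <<'E'
from h import *
Rm,p=wpose();im=eyes.capture("wrist");np.savez("w3",Rm=Rm,p=p,im=im)
print(p,np.degrees(np.arctan2(Rm[1,0],Rm[0,0]))+34.9)
cv2.imwrite("pics/w3.png",im[:,:,::-1])
E
```

```text
time_s: 6.35
eef_pos: [510.4, -20.6, 85.8]
ee_rot: [-0.001, 1.0, 0.012, -0.001]
force: [3.2, 2.8, -9.4]
grip_width: 0.308
grip_force: 59.7
time_s: 6.85
eef_pos: [511.9, -37.0, 86.0]
ee_rot: [-0.0, 0.998, 0.065, -0.001]
force: [2.7, 1.8, -9.0]
grip_width: 0.309
grip_force: 59.7
[511.93686659 -37.04880944  86.03699679] 42.386984463926225
```

View pics/w3.png

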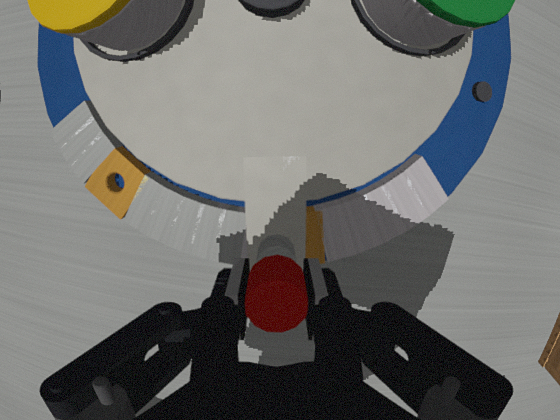

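The arm now covers the next hole, with the brass block's right edge showing at (320,235). The first hole is visible at (117,182), so I can measure the turn from it.

Run:
```python
from h import *
from scipy.optimize import least_squares
d2,d3=np.load("w2.npz"),np.load("w3.npz")
H2=whit(451,169,30,d2["Rm"],d2["p"])[:2];H1=whit(117,182,30,d3["Rm"],d3["p"])[:2]
ch=np.hypot(*(H1-H2));print(H1,H2,"angle between holes",2*np.degrees(np.arcsin(ch/300)))
# pin positions = tcp while gripped, circle centre through H1,H2 of r 150
m=(H1+H2)/2;n=np.array([-(H2-H1)[1],(H2-H1)[0]])/ch;C=m+n*np.sqrt(150**2-ch**2/4);
if C[0]<600: C=m-n*np.sqrt(150**2-ch**2/4)
a=lambda X:np.degrees(np.arctan2(X[1]-C[1],X[0]-C[0]))%360
T=np.array([[536.3,69.0],[522.1,43.1],[512.8,11.8],[510.4,-20.6],[511.9,-37.0]])
print(C,a(H1),a(H2),[round(a(t),1) for t in T],[np.hypot(*(t-C)).round(1) for t in T])
E=whit(325,235,30,d3["Rm"],d3["p"])[:2];e1=[whit(*q,30,d3["Rm"],d3["p"])[:2] for q in((117,148),(146,165),(86,183),(126,218))]
print("edge2",a(E),"block1 corners",[round(a(x),1) for x in e1])
```

```text
[534.87440548  67.89109251] [514.79062796 -45.66451035] angle between holes 45.212151177250306
[661.19166691 -13.00358881] 147.3641450302979 192.57629620754818 [np.float64(146.7), np.float64(158.0), np.float64(170.5), np.float64(182.9), np.float64(189.1)] [np.float64(149.4), np.float64(150.0), np.float64(150.5), np.float64(151.0), np.float64(151.2)]
edge2 200.72164334662727 block1 corners [np.float64(142.1), np.float64(151.9), np.float64(140.9), np.float64(153.6)]
```

```bash
python3 -m jog '[[0.00003,0.004,0,0,0,-0.0262,0.02],[0,0,0.002,0,0,0,0.02],[0,0,0,0,0,0,0.02]]' | grep -E "eef|force:"
for i in 1 ; do python3 -m jog '[[0,0,0.001,0,0,0,0.02],[0,0,0,0,0,0,0.02]]' | grep -E "eef|force:"; done
python3 -m jog '[[0,0,0.0007,0,0,0,0.02],[0,0,0,0,0,0,0.02]]' | grep -E "eef|force:"
```

```text
eef_pos: [512.6, -41.1, 84.0]
force: [2.1, 1.8, -8.2]
grip_force: 59.9
eef_pos: [512.6, -41.1, 83.1]
force: [0.8, 2.7, -8.8]
grip_force: 59.9
eef_pos: [512.7, -41.2, 82.5]
force: [0.6, 2.8, -7.8]
grip_force: 59.9
```

```bash
python3 -m jog '[[0,0,0.0005,0,0,0,0.02],[0,0,0,0,0,0,0.02]]' | grep -E "eef|force:"
python3 -m jog '[[0,0,0.0005,0,0,0,0.02],[0,0,0,0,0,0,0.02]]' | grep -E "eef|force:"
python3 -m jog '[[0,0,0.0004,0,0,0,0.02],[0,0,0,0,0,0,0.02]]' | grep -E "eef|force:"
```

```text
eef_pos: [512.7, -41.2, 82.0]
force: [-0.9, 2.8, -8.4]
grip_force: 59.9
eef_pos: [512.7, -41.3, 81.6]
force: [-1.2, 4.5, -5.5]
grip_force: 60.1
eef_pos: [512.8, -41.3, 81.5]
force: [-2.7, 4.5, -2.9]
grip_force: 60.4
```

```bash
python3 -m jog '[[0,0,-0.0002,0,0,0,0.02],[0.00001,0.00105,0,0,0,-0.007,0.02],[0,0,0,0,0,0,0.02]]' | grep -E "eef|force:"
python3 -m jog '[[0.00001,0.00105,0,0,0,-0.007,0.02],[0,0,0,0,0,0,0.02]]' | grep -E "eef|force:"
python3 -m jog '[[0.00001,0.00105,0,0,0,-0.007,0.02],[0,0,0,0,0,0,0.02]]' | grep -E "eef|force:"
```

```text
eef_pos: [513.0, -42.6, 81.5]
force: [-2.0, 2.5, -4.0]
grip_force: 60.3
eef_pos: [513.2, -43.7, 81.3]
force: [-2.6, 2.3, -6.1]
grip_force: 60.1
eef_pos: [513.4, -44.6, 81.2]
force: [-1.0, 2.6, -8.2]
grip_force: 60.0
```

The spring load is back to full, so the pin is at the hole's mouth. I'll move one more step and lower a little.

```bash
python3 -m jog '[[0.00001,0.00105,0,0,0,-0.007,0.02],[0,0,0.0008,0,0,0,0.02],[0,0,0,0,0,0,0.02]]' | grep -E "eef|force:"
python3 -m jog '[[0,0,0.001,0,0,0,0.02],[0,0,0,0,0,0,0.02]]' | grep -E "eef|force:"
```

```text
eef_pos: [513.6, -45.6, 80.4]
force: [-1.3, 2.9, -7.5]
grip_force: 60.0
eef_pos: [513.6, -45.7, 79.6]
force: [-1.9, 0.8, -6.2]
grip_force: 60.1
```

```bash
python3 -m jog '[[0.00001,0.00105,0,0,0,-0.007,0.02],[0,0,0.001,0,0,0,0.02],[0,0,0,0,0,0,0.02]]' | grep -E "eef|force:"
python3 -m jog '[[0,0,0.001,0,0,0,0.02],[0,0,0,0,0,0,0.02]]' | grep -E "eef|force:"
python3 -m jog '[[0,0,0.001,0,0,0,0.02],[0,0,0,0,0,0,0.02]]' | grep -E "eef|force:"
```

```text
eef_pos: [513.8, -46.6, 78.4]
force: [-1.5, 1.7, -8.1]
grip_force: 60.0
eef_pos: [513.9, -46.7, 77.5]
force: [-1.2, 0.4, -8.2]
grip_force: 60.0
eef_pos: [513.9, -46.8, 76.5]
force: [-1.8, -1.7, -7.4]
grip_force: 60.2
```

```bash
python3 -m jog '[[0,0,0.001,0,0,0,0.02],[0,0,0.001,0,0,0,0.02],[0,0,0,0,0,0,0.02]]' | grep -E "eef|force:"
python3 -m jog '[[0,0,0.001,0,0,0,0.02],[0,0,0,0,0,0,0.02]]' | grep -E "eef|force:"
python3 -m jog '[[0,0,0.0007,0,0,0,0.02],[0,0,0,0,0,0,0.02]]' | grep -E "eef|force:"
```

```text
eef_pos: [513.9, -46.8, 74.6]
force: [-3.0, -3.5, -5.7]
grip_force: 60.3
eef_pos: [513.9, -46.8, 73.6]
force: [-2.9, -4.2, -5.7]
grip_force: 60.4
eef_pos: [513.9, -46.8, 73.0]
force: [-3.3, -4.4, -3.3]
grip_force: 60.4
```

```bash
python3 -m jog '[[-0.0003,0.0006,0,0,0,0,0.02],[0,0,0,0,0,0,0.02]]' | grep -E "eef|force:"
python3 -m jog '[[0,0,0.0006,0,0,0,0.02],[0,0,0,0,0,0,0.02]]' | grep -E "eef|force:"
python3 -m jog '[[0,0,0.0005,0,0,0,0.02],[0,0,0,0,0,0,0.02]]' | grep -E "eef|force:"
```

```text
eef_pos: [513.9, -47.0, 73.0]
force: [-0.2, -0.3, -4.6]
grip_force: 60.3
eef_pos: [513.9, -47.0, 72.5]
force: [0.0, 0.2, -2.5]
grip_force: 60.5
eef_pos: [513.9, -47.1, 72.4]
force: [-3.1, 2.0, 4.6]
grip_force: 61.1
```

The pin is bottomed, as the force has gone positive at the home height. I'll release and check.

```bash
python3 -m jog '[[0,0,-0.0003,0,0,0,0.02],[0,0,0,0,0,0,0.034],[0,0,0,0,0,0,0.045],[0,0,0,0,0,0,0.05],[0,0,0,0,0,0,0.05]]' 
python3 -m jog '[[0,0,-0.01,0,0,0,0.05],[0,0,-0.03,0,0,0,0.05],[0,0,-0.04,0,0,0,0.05],[0,0,-0.04,0,0,0,0.05],[0,0,-0.03,0,0,0,0.05]]'
python3 -m jog '[[-0.03,0,0,0,0,0,0.05],[-0.03,0,0,0,0,0,0.05],[0,0,0,0,0,0,0.05]]'
python3 - <<'E'
from h import *
im=eyes.capture("wrist");s=eyes.capture("side")[130:300,150:330]
s=cv2.resize(s,None,fx=2.4,fy=2.47,interpolation=2)
o=np.zeros((420,560,3),np.uint8);o[:]=im
c=np.hstack([cv2.resize(im,(400,300)),cv2.resize(s,(320,300))])
cv2.imwrite("pics/w4.png",c[:,:,::-1])
E
```

```text
time_s: 11.9
eef_pos: [513.8, -47.3, 72.1]
ee_rot: [0.0, 0.995, 0.096, 0.0]
force: [-0.5, 1.0, 0.8]
grip_width: 0.584
grip_force: 0.0
time_s: 12.4
eef_pos: [513.9, -47.2, 225.5]
ee_rot: [0.001, 0.995, 0.096, 0.002]
force: [-0.6, -0.3, -0.5]
grip_width: 0.584
grip_force: 0.0
time_s: 12.7
eef_pos: [452.7, -58.7, 223.1]
ee_rot: [0.0, 0.995, 0.095, 0.0]
force: [0.7, 0.7, 0.1]
grip_width: 0.587
grip_force: 0.0
```

View pics/w4.png

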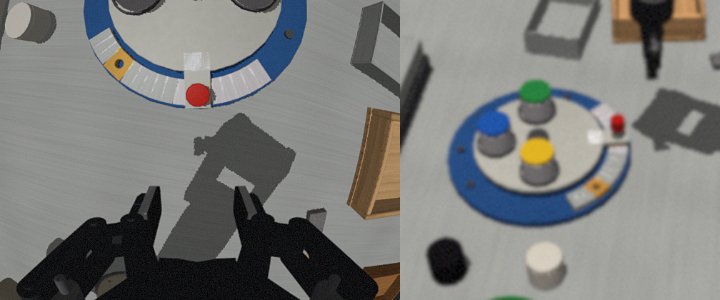

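The wrist and side views show the knob seated over the next station at (197,95), with the first hole free at (119,63). All three tins are standing and the gripper is clear.

```bash
python3 -c "
from rig import finish_job
print(finish_job())"
```

```text
the job is handed in; nothing more can be done
None
```

I turned the carousel anticlockwise to the next station and released its pin, which had bottomed at its home height in that hole; the three tins are still standing, and I handed the job in at about 13 s of the 48 s.

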